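# Lay a paper mould down against the register stop

## Robot

A 7-joint arm with a two-finger parallel gripper is mounted at the origin on the work surface. World frame = base frame: x ahead of the robot, y to its left, z up, the work surface at z = 0. Lengths are in mm, angles in degrees, forces in N, time in s.
With the tool pointing down it reaches from about 425 to 875 mm from the base axis. Payload 4.7 kg.
Tool frame: the origin (TCP) lies on the centre line of the jaws, within the pads' length; the fingertips stand ctrl.nose_length ahead of it and the grasp point (between the pads) lies 11 mm behind it (ctrl.nose_length is the distance from the TCP to the fingertips, in mm); z points along the fingers, y is the direction in which the jaws open and shut (so a half turn about z gives the same grasp; the last joint's range is limited). The gripper opens to 85 mm and grips with 20 to 120 N. Pads are 22 mm wide; open, the fingers measure 114 mm over their backs; the gripper's body (76 mm by 85 mm) begins 54 mm behind the grasp point. The pads swing forward as they close: fully open they stand 13 mm farther back than shut.
Start: joints at [66.182, 18.392, -4.016, 83.108, 1.295, 78.541, -3.26], TCP at [270.831, -590.913, 207.049] pointing down, gripper open.
Joint ranges: [-163.93, 163.93], [-17.29, 119.83], [-79.2, 71.16], [3.27, 140.29], [-89.18, 269.18], [5.43, 117.66], [-154.24, 154.24]. Speed limits (degrees/s): [147.25, 147.25, 180, 180, 180, 180, 180].

## Interface

Orientations are given as [roll, pitch, yaw] about the fixed x, y, z axes, in that order (R = Rz(yaw) Ry(pitch) Rx(roll)).
In Python, from cell import ctrl gives the robot as it stands.
- The arm moves only by the shell command python3 -m crank 'ROWS' [OPENING]. ROWS is text: rows parted by semicolons, each of 6 numbers parted by spaces: the shift along the tool's x, y, z in units of 60 mm (1.0 is 60 mm), then the turn, a rotation vector about the tool's x, y, z in rad. In form: x y z ax ay az; .... A call has exactly 10 rows; each row shifts and turns the commanded pose from where the row before left it, along the tool's axes as they then stand; what a row does not reach is not made up. A row lasts 1/8 s, in which the tool goes at most 62.5 mm and 10.7 degrees, less where a joint would pass 70% of its speed; a pose out of reach is approached as far as the arm can. A call is refused whole if a number of a shift passes 1 or a number of a turn 0.188, either way. A call with a gripper value outside its range is refused whole. OPENING is the opening in per cent of the stroke, from 0 (shut) to 100 (fully open), set as the call begins (- or left out, the last holds). The fingers move at their own pace and stop on an object; the grip force is fixed at half the most. Time passes only in rows, so rows that do not move let the fingers close, or fill a call up. It gives the time, the measured TCP pose, the force and the opening at its end, in the units of the state.
- ctrl.get_obs(): the state, without advancing time (a new reading comes with each control period).
- ctrl.capture(name): name is "side" or "top" or "wrist"; returns the picture (480x640x3 uint8, red, green, blue); there is no depth.
- ctrl.camera_params(name): a dict with "vfov" (degrees; the focal length in pixels is half the picture's height over the tangent of half this angle, whatever the lens; pixels are square), "cx", "cy" (the principal point, pixels), "dist_coeffs" ([k1, k2, p1, p2, k3] as OpenCV has them; the pictures are not rectified), "rvec" (rotation vector, rad) and "tvec" (3), from world to camera coordinates, as OpenCV has them. Camera axes: x right, y down, z forward; pixel columns grow to the right and rows downward; lengths in mm; the calibration is good to about 2 mm. A picture is of the moment at which its call begins: read the wrist's pose just before it. camera_params takes no time and is no camera call; for the wrist camera it gives the pose at the moment of the call.
- ctrl.hand_in(): hands the job in, once; it reports no verdict.
The state is a dict: "t": time; "q": joint angles; "dq": joint speeds; "tau": joint torques, N m; "ee_pos": TCP position; "tcp_rot": TCP orientation; "ft_force": force on the tool from outside, world axes, zero at the start; "torque": the same for the moment, N m; "opening": finger opening in mm.
Only numpy, scipy, OpenCV 4.12 (cv2) and the standard library are available. Lean on these libraries where they do the work, as an engineer would, in place of code of your own. Each camera call takes 0.05 s, during which the arm holds its last target. There are 200 camera calls.

## Task

Tip the standing paper mould over, away from the wooden stop bar, easing it all the way down with the fingers so that it lands gently, mesh face down, on the blue felt. Then push it along the felt until its foot edge sits square against the stop bar. Never pinch, lift, drop or force the mould, leave the other things on the bench alone, and finish with the hand clear.

Things in the scene. Friction and masses are not known exactly. Their poses are not given: they have to be found in the camera images.
- board: Couching board, fixed: plywood 210 (x) x 360 (y) x 12 mm topped by a 200 x 350 mm blue felt, whose top is 18 mm above the bench and grips wood (friction about 1). Origin at the centre of its underside, on the bench. A dark wooden stop bar with a brass face stands across its +y end.
- stop_face (a point): Centre of the stop bar's inner face (board x 0, y +130 mm, 11 mm above the felt); the face looks to the board's -y. The bar is 200 mm long (x), 25 mm thick and 22 mm high above the felt. Same axes as the board.
- mould: Paper mould, loose: brown wooden frame 150 wide (x) x 24 thick (y) x 200 mm tall (z), 0.3 to 0.6 kg, brass corners; centre of mass at mid-size. Dark rigid mesh fills its -y side, 2 mm below the frame's face; pale ribs show on its +y side. Origin at the centre of its foot face, z along the frame. Lying mesh down, its y axis points up.
- mould_toe (a point): Middle of the mould's foot edge on the mesh side (mould x 0, y -12, z 0 mm): the edge it turns on when tipped. The mould starts standing on its foot, rib side 28 to 68 mm from the stop bar, mesh side to the open felt, turned up to 6 degrees from the board. Leaning more than about 7 degrees it falls unless supported.
- mould_top (a point): Centre of the mould's top edge face (mould x 0, y 0, z 200 mm). Same axes as the mould.
- amber_jar: Bystander: amber glass jar, 60 mm diameter, 85 mm tall, beyond the stop bar. Origin at the centre of its underside.
- white_bottle: Bystander: white bottle, 54 mm diameter, 150 mm tall, beyond the stop bar. Origin at the centre of its underside.
- mug: Bystander: blue mug, 76 mm diameter, 90 mm tall, beside the board on the side away from the robot. Origin at the centre of its underside.
- press_block: Bystander: pale wooden block 60 x 100 x 40 mm, beside the board on the side away from the robot. Origin at the centre of its underside.
- brush: Bystander: brush lying on the bench on the robot's left. Origin on its underside.
- spatula: Bystander: spatula lying on the bench on the robot's right. Origin on its underside.
Things that resemble listed ones, but are neither listed nor needed, are in the scene too. Leave any purple look-alike of the mould alone.

How it is judged (in metres and radians):
At the end, for the whole second after the job is handed in: The mould lies flat on the felt, mesh face down (within 3.4 degrees), at rest, its foot face within 6 mm of the stop bar's inner face, square to it within 4 degrees and within 35 mm of the bar's middle (angle between mould's own y axis and vertical below 0.06 rad and y of mould in the frame of stop_face above -0.006 m and x of mould in the frame of stop_face between -0.035 and 0.035 m and z of mould in the frame of board below 0.036 m and angle between the z axis of mould and the y axis of board, either way round below 0.07 rad and linear speed of mould below 0.02 m/s); the robot touches nothing.
It fails at once if the mould falls or lands hard (turns faster than 5 rad/s, as after a drop of its top edge from more than about 35 mm) (angular speed of mould above 5 rad/s).
It fails at once if the mould's foot is lifted more than 15 mm off the felt (height (world z) of mould_toe above 0.033 m).
It fails at once if the mould is tipped the wrong way, onto its ribs (angle between mould's own y axis and vertical above 2.1 rad).
It fails at once if the fingers pinch the mould or press on it with more than 35 N in all (contact force between the fingers and mould above 35 N).
It fails at once if a bystander is moved more than 20 mm (distance of any of amber_jar, white_bottle, mug, press_block, brush, spatula from where it was at the start of the episode above 0.02 m).
It also fails if it takes over 64 s, if anything falls off the work surface, if the arm or the gripper's body presses on something with over 40 N, if the wrist force passes 120 N, or if a joint passes its speed limit or range.

## Working session

There is one attempt and no reset: what is moved stays moved. The work goes in short steps, Python scripts to look and compute and a shell command to move; the robot and the scene stay as the last step left them, time stands still between calls to the robot, and variables do not carry over. Pictures are saved under pics/ and viewed, about 8 in all and at most 12, crops included, and the job is handed in when it is done.

```bash
ls; mkdir -p pics
python3 - <<'E'
from cell import ctrl
import cv2
o=ctrl.get_obs();print({k:o[k] for k in('t','ee_pos','tcp_rot','ft_force','opening')},ctrl.nose_length)
for n in('side','top'):
    p=ctrl.camera_params(n);print(n,p)
    cv2.imwrite(f'pics/{n}0.png',ctrl.capture(n)[:,:,::-1])
E
```

```text
pics
{'t': 0.0, 'ee_pos': array([ 270.55764939, -590.36749767,  205.89050821]), 'tcp_rot': array([-1.79887525e+02,  4.30023225e-03,  2.46258656e+01]), 'ft_force': array([ 0.24738479, -0.37304772, -0.20676563]), 'opening': 85.58670279707404} 8.0
side {'vfov': 44.319355510766506, 'cx': 323.17479914515667, 'cy': 233.94219682727604, 'dist_coeffs': array([-0.11985622,  0.        ,  0.        ,  0.        ,  0.        ]), 'rvec': array([ 0.18906618, -2.81091851,  1.23874986]), 'tvec': array([ 627.62293488,  171.65289895, 1721.36042053])}
top {'vfov': 49.2819332416658, 'cx': 318.51851303732064, 'cy': 237.7021947963512, 'dist_coeffs': array([-0.12737019,  0.        ,  0.        ,  0.        ,  0.        ]), 'rvec': array([ 2.15045661, -2.15787416,  0.11567581]), 'tvec': array([  18.32561729,  652.70915094, 1538.38730855])}
```

View pics/side0.png

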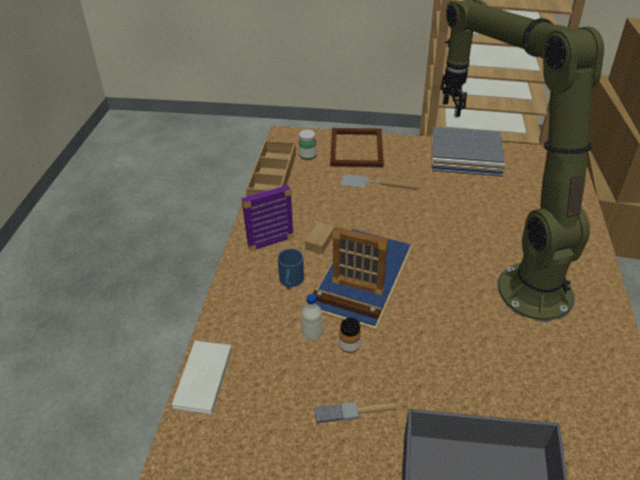

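View pics/top0.png

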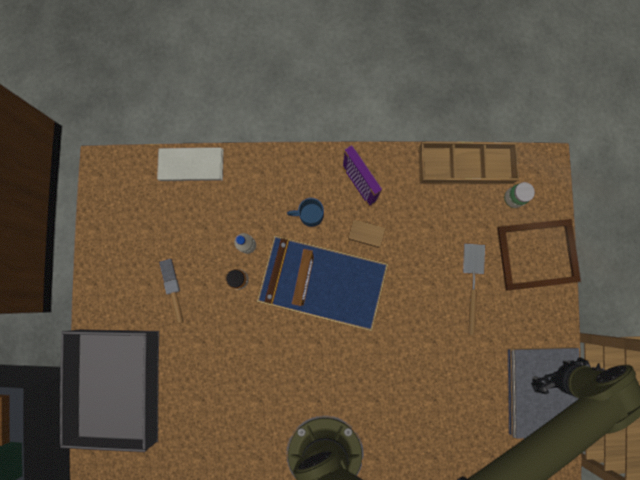

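The mould candidates are the brown ribbed frame standing on the felt (top 303,277; side 359,262), the purple look-alike (top 362,175; side 269,218) and the flat empty frame (top 540,255; side 357,147). I choose the brown one on the felt. Its ribs face the bar, which is at top 276,270. Next I'll measure it and check it in a close crop.

```bash
cat > h.py <<'E'
import numpy as np,cv2
from cell import ctrl
from scipy.spatial.transform import Rotation as R
def ray(p,px):
    px=np.atleast_2d(np.array(px,float));f=240/np.tan(np.radians(p['vfov']/2))
    K=np.array([[f,0,p['cx']],[0,f,p['cy']],[0,0,1]])
    u=cv2.undistortPoints(px[:,None],K,p['dist_coeffs'])[:,0]
    M=cv2.Rodrigues(np.array(p['rvec']))[0];d=np.c_[u,np.ones(len(u))]@M
    return -M.T@np.array(p['tvec']),d
def plane(p,px,z):
    c,d=ray(p,px);return c+d*((z-c[2])/d[:,2])[:,None]
def proj(p,X):
    f=240/np.tan(np.radians(p['vfov']/2));K=np.array([[f,0,p['cx']],[0,f,p['cy']],[0,0,1]])
    return cv2.projectPoints(np.array(X,float).reshape(-1,1,3),np.array(p['rvec']),np.array(p['tvec']),K,p['dist_coeffs'])[0][:,0]
E
python3 - <<'E'
from h import *
t=cv2.imread('pics/top0.png');s=cv2.imread('pics/side0.png');p=ctrl.camera_params('top')
hsv=cv2.cvtColor(t,cv2.COLOR_BGR2HSV);m=cv2.inRange(hsv,(100,100,40),(125,255,255));m[:,:255]=0;m[:232]=0
c=max(cv2.findContours(m,0,2)[0],key=cv2.contourArea)
q=cv2.approxPolyDP(cv2.convexHull(c),6,True)[:,0];print(q);print(plane(p,q,18).round(0))
a=cv2.resize(t[228:338,250:400],None,fx=5,fy=5,interpolation=2);b=cv2.resize(s[220:330,300:420],None,fx=5,fy=5,interpolation=2)
cv2.imwrite('pics/c1.png',cv2.resize(a,(800,587)));
E
```

```text
[[289 242]
 [384 265]
 [369 327]
 [274 303]]
[[ 642.  107.   18.]
 [ 571. -182.   18.]
 [ 384. -135.   18.]
 [ 457.  151.   18.]]
```

View pics/c1.png

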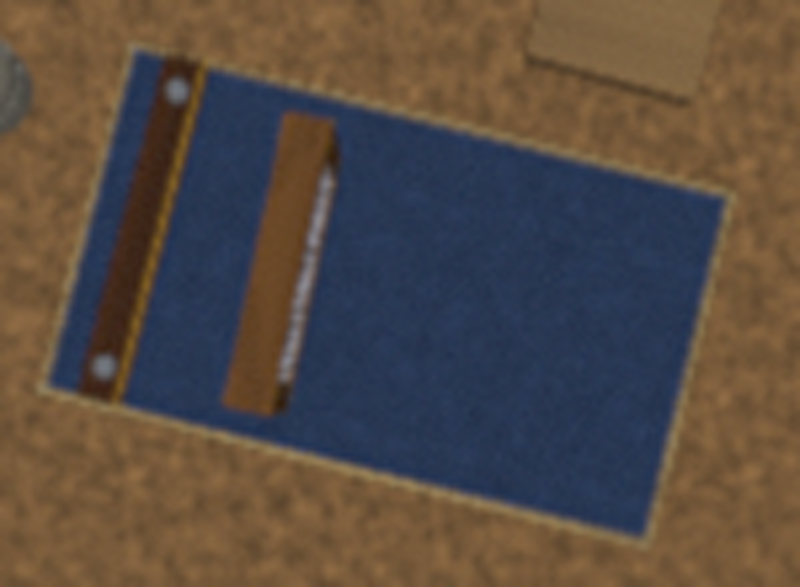

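Run:
```python
from h import *
p=ctrl.camera_params('top');k=150/800
f=lambda L:np.array(L)*k+[250-.4,228-.4]
B=plane(p,f([(133,45),(732,195),(648,545),(42,390)]),12);print(B.round(0))
ax=(B[0]-B[1]+B[3]-B[2]);yaw=np.degrees(np.arctan2(-ax[0],ax[1]));O=B.mean(0);print('board',O.round(1),yaw)
M=plane(p,f([(283,112),(335,118),(275,413),(222,405)]),218);d=(M[0]-M[3]+M[1]-M[2]);my=np.degrees(np.arctan2(d[1],d[0]))
print('mould top',M.round(0),M.mean(0).round(1),my)
by=R.from_euler('z',yaw,degrees=True);print('mould in board',by.inv().apply(M.mean(0)-O).round(1))
S=plane(p,f([(207,68),(124,402)]),40);print('bar',by.inv().apply(S-O).round(1))
```

```text
[[ 662.  152.   12.]
 [ 574. -192.   12.]
 [ 376. -141.   12.]
 [ 464.  202.   12.]]
board [518.8   5.2  12. ] -14.375410131533188
mould top [[602.  56. 218.]
 [599.  30. 218.]
 [453.  60. 218.]
 [457.  86. 218.]] [527.7  58.3 218. ] -11.620412338146831
mould in board [ -4.6  53.7 206. ]
bar [[ 97.  129.8  28. ]
 [-96.2 127.7  28. ]]
```

```bash
python3 -m crank '.6 -.6 -.3 0 0 0;.7 -.66 -.15 0 0 0;.7 -.66 -.15 0 0 0;.7 -.66 -.15 0 0 0;.7 -.66 -.15 0 0 0;.7 -.66 -.15 0 0 0;.7 -.66 -.15 0 0 0;.7 -.66 -.1 0 0 0;.7 -.66 0 0 0 0;.7 -.66 0 0 0 0' 60; python3 -m crank '.7 -.66 0 0 0 0;.5 -.5 0 0 0 0;0 0 0 0 0 .09;0 0 0 0 0 .09;0 0 0 0 0 .09;0 0 0 0 0 .09;0 0 0 0 0 .09;0 0 0 0 0 .09;0 0 0 0 0 .09;0 0 0 0 0 0'
```

```text
t: 1.35
ee_pos: [483.9, -60.0, 284.9]
tcp_rot: [180.0, 0.0, 24.6]
ft_force: [0.9, -0.8, -0.8]
opening: 51.2
t: 2.6
ee_pos: [519.9, 31.5, 284.6]
tcp_rot: [180.0, 0.0, -11.4]
ft_force: [-0.2, 0.4, -0.5]
opening: 51.6
```

```bash
python3 -m crank '.04 -.24 0 0 0 0;0 -.22 0 0 0 0;0 0 0 0 0 0;0 0 0 0 0 0;0 0 0 0 0 0;0 0 0 0 0 0;0 0 0 0 0 0;0 0 0 0 0 0;0 0 0 0 0 0;0 0 0 0 0 0'
python3 - <<'E'
from h import *
p=ctrl.camera_params('wrist');a=ctrl.capture('wrist')[:,:,::-1].copy()
# predicted mould top centre & top-face corners
my=np.array([.201,.98,0]);mx=np.array([.98,-.201,0]);C=np.array([527.7,58.3,218])
P=[C]+[C+sx*75*mx+sy*12*my for sx,sy in((1,1),(1,-1),(-1,-1),(-1,1))]
print(proj(p,P).round(0))
for u in proj(p,P): cv2.circle(a,tuple(int(v) for v in u),4,(0,255,0),1)
cv2.imwrite('pics/w1.png',a)
E
```

```text
t: 3.85
ee_pos: [528.0, 58.2, 285.0]
tcp_rot: [180.0, -0.0, -11.5]
ft_force: [0.5, 0.5, -0.0]
opening: 51.4
[[323. 243.]
 [304. 132.]
 [342. 132.]
 [338. 334.]
 [307. 333.]]
```

View pics/w1.png

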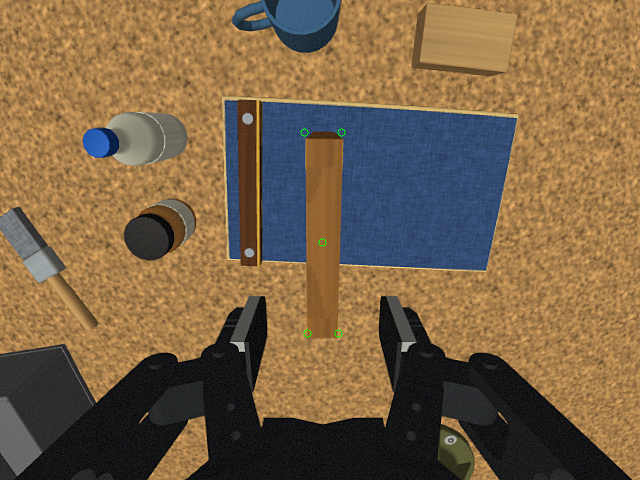

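```bash
python3 -m crank '-.03 0 .2 0 0 0;-.03 0 .2 0 0 0;0 0 .2 0 0 0;0 0 .2 0 0 0;0 0 .2 0 0 0;0 0 .2 0 0 0;0 0 .2 0 0 0;0 0 0 0 0 0;0 0 0 0 0 0;0 0 0 0 0 0'; python3 -m crank '0 .15 0 .05 0 0;0 .15 0 .05 0 0;0 .15 0 .05 0 0;0 .15 0 .05 0 0;0 .15 0 .05 0 0;0 .15 -.005 .05 0 0;0 .15 -.005 .05 0 0;0 .15 -.005 .05 0 0;0 0 0 0 0 0;0 0 0 0 0 0'
python3 - <<'E'
from h import *
cv2.imwrite('pics/s1.png',cv2.resize(ctrl.capture('side')[180:360,260:500,::-1],None,fx=3,fy=3));print(ctrl.get_obs()['q'])
E
```

```text
t: 5.15
ee_pos: [524.8, 58.9, 201.6]
tcp_rot: [-180.0, -0.1, -11.5]
ft_force: [0.1, -0.0, -0.2]
opening: 51.2
t: 6.4
ee_pos: [510.7, -9.6, 189.9]
tcp_rot: [-157.1, -0.0, -11.4]
ft_force: [-0.5, -0.1, -0.1]
opening: 51.2
[ 43.83988006   4.04895036 -29.91328153 106.04810883 -21.88038959
  72.73262396 -80.39545234]
```

View pics/s1.png

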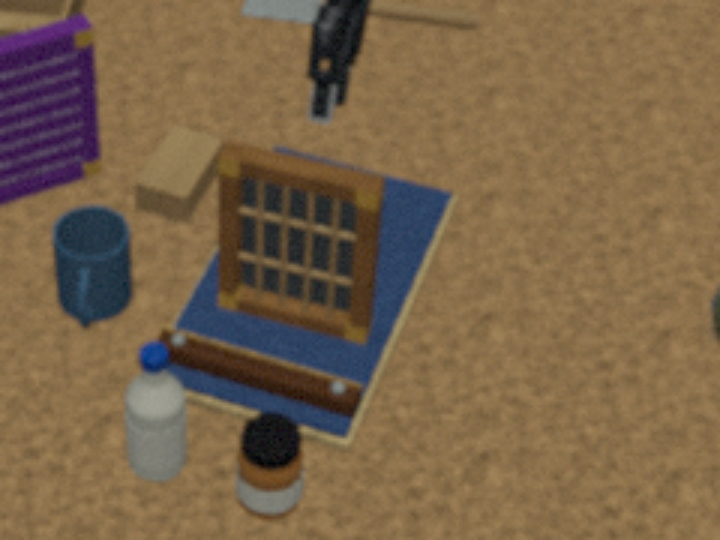

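Run:
```python
from h import *
p=ctrl.camera_params('side');o=ctrl.get_obs()
my=np.array([.201,.98,0]);mx=np.array([.98,-.201,0]);C=np.array([526,58.3,218])
print('tcp',(proj(p,[o['ee_pos']])-[260,180])*3)
for z in(218,18):
  C[2]=z;print(z,(proj(p,[C+sx*75*mx+12*my for sx in(1,-1)])-[260,180])*3)
```

```text
tcp [[319.07991116 141.60272928]]
218 [[213.77478558 156.81306869]
 [374.26730314 193.85487782]]
18 [[213.70836792 307.6561481 ]
 [361.27146672 344.84147245]]
```

Run:
```python
from h import *
a=ctrl.capture('wrist')[:,:,::-1];b=ctrl.capture('side')[170:270,310:430,::-1];t=ctrl.capture('top')[228:338,250:400,::-1]
b=cv2.resize(b,(400,333),interpolation=2)
t=cv2.resize(t,(400,293),interpolation=2)
c=np.zeros((600,800,3),np.uint8);c[:300,:400]=cv2.resize(a,(400,300));c[:293,400:]=t;c[300:,:400]=b[:300]
cv2.imwrite('pics/m1.png',c)
```

```text
(no output)
```

View pics/m1.png

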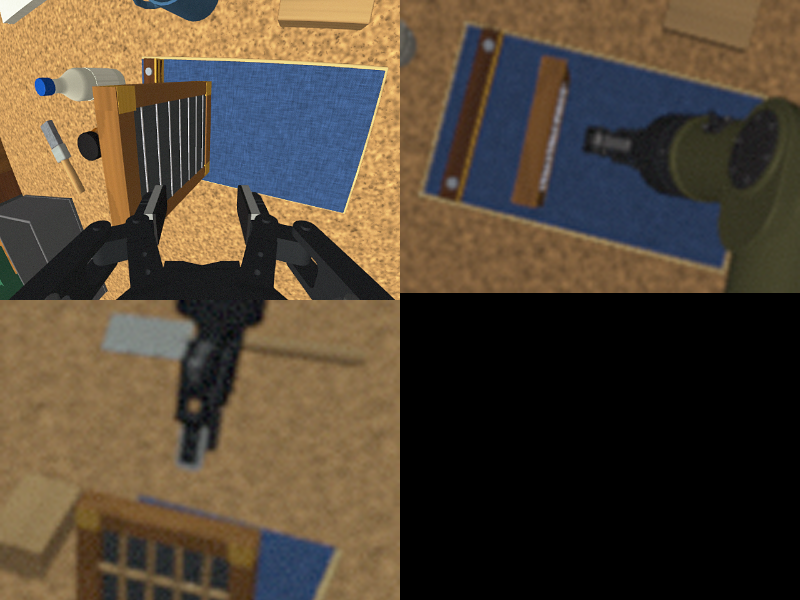

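Run:
```python
from h import *
ps=ctrl.camera_params('side');pt=ctrl.camera_params('top');o=ctrl.get_obs();print(o['ee_pos'],o['tcp_rot'],o['opening'])
def tri(a,b):
    c1,d1=ray(ps,a);c2,d2=ray(pt,b);d1=d1[0];d2=d2[0]
    s=np.linalg.lstsq(np.c_[d1,-d2],c2-c1,rcond=None)[0];P,Q=c1+s[0]*d1,c2+s[1]*d2;print(P.round(0),Q.round(0))
tri((366.4,219.8),(319,280.5))
# mould top +y corners: side crop s1 (222,148),(383,180) ; top c1
tri((260+222/3,180+143/3),(250+283*.1875,228+112*.1875))
tri((260+383/3,180+177/3),(250+222*.1875,228+405*.1875))
pw=ctrl.camera_params('wrist');print(-cv2.Rodrigues(pw['rvec'])[0].T@pw['tvec'], proj(pw,[o['ee_pos'],o['ee_pos']+R.from_euler('xyz',o['tcp_rot'],degrees=True).apply([0,0,8])]))
```

```text
[510.59334642  -9.45065772 189.81182142] [-1.57110718e+02 -4.51986298e-02 -1.13666195e+01] 51.16806599327395
[511.  13. 236.] [517.  13. 237.]
[595.  54. 235.] [599.  54. 236.]
[449.  84. 238.] [456.  84. 238.]
[577.19705294 -89.04986231 343.55543445] [[323.05259638 284.01642661]
 [323.0533397  277.59039061]]
```

Run:
```python
from h import *
pw=ctrl.camera_params('wrist');o=ctrl.get_obs();r=R.from_euler('xyz',o['tcp_rot'],degrees=True);ps=ctrl.camera_params('side');pt=ctrl.camera_params('top')
for k in(8,-5,-11,-20,-30,-40):
    P=np.array([o['ee_pos']+r.apply([0,y,k]) for y in(-25.6,25.6)])
    print(k,proj(pw,P).round(0).tolist(),'side',proj(ps,P).round(0).tolist(),'top',proj(pt,P).round(0).tolist(),P[0].round(0))
```

```text
8 [[276.0, 278.0], [370.0, 278.0]] side [[364.0, 233.0], [368.0, 227.0]] top [[318.0, 281.0], [335.0, 285.0]] [516.  17. 192.]
-5 [[273.0, 288.0], [373.0, 288.0]] side [[364.0, 228.0], [369.0, 223.0]] top [[320.0, 282.0], [337.0, 285.0]] [515.  12. 204.]
-11 [[272.0, 294.0], [375.0, 294.0]] side [[365.0, 226.0], [369.0, 221.0]] top [[320.0, 282.0], [338.0, 285.0]] [514.   9. 210.]
-20 [[269.0, 303.0], [377.0, 303.0]] side [[365.0, 223.0], [370.0, 218.0]] top [[322.0, 282.0], [339.0, 285.0]] [514.   6. 218.]
-30 [[266.0, 313.0], [380.0, 313.0]] side [[366.0, 220.0], [370.0, 215.0]] top [[323.0, 282.0], [340.0, 286.0]] [513.   2. 227.]
-40 [[262.0, 326.0], [384.0, 326.0]] side [[366.0, 216.0], [371.0, 211.0]] top [[324.0, 282.0], [342.0, 286.0]] [512.  -2. 237.]
```

The mould hasn't moved. In both fixed views and the wrist view, the fingertips show about 30 mm behind the TCP instead of 8 mm ahead of it, so the hand passed over the top. I'll back up over the mould and use the observed tip position.

```bash
python3 -m crank '0 0 -.4 0 0 0;0 -.15 0 -.05 0 0;0 -.15 0 -.05 0 0;0 -.15 0 -.05 0 0;0 -.15 0 -.05 0 0;0 -.15 0 -.05 0 0;0 -.15 0 -.05 0 0;0 -.15 0 -.05 0 0;0 -.15 0 -.05 0 0;0 0 0 0 0 0'
python3 - <<'E'
from h import *
a=ctrl.capture('wrist')[:,:,::-1];b=ctrl.capture('side')[170:270,310:430,::-1]
c=np.zeros((600,800,3),np.uint8);c[:300,:400]=a[120:420,120:520];c[:300,400:]=cv2.resize(b,(400,333),interpolation=2)[:300];cv2.imwrite('pics/m2.png',c[:300])
E
```

```text
t: 7.85
ee_pos: [522.4, 51.7, 227.8]
tcp_rot: [-179.9, -0.0, -11.2]
ft_force: [0.6, -0.1, 0.2]
opening: 51.5
```

View pics/m2.png

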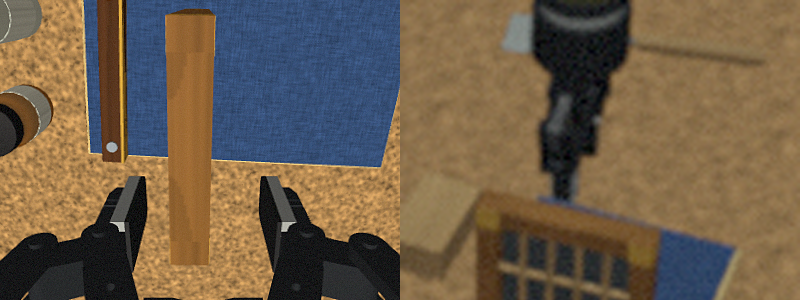

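Run:
```python
from h import *
o=ctrl.get_obs();r=R.from_euler('xyz',o['tcp_rot'],degrees=True);ps=ctrl.camera_params('side')
for k in(8,-5,-20,-30,-40):
    P=np.array([o['ee_pos']+r.apply([0,y,k]) for y in(-25.6,25.6)]);print(k,proj(ps,P).round(1).tolist(),P[0].round(0))
```

```text
8 [[358.0, 238.9], [363.4, 226.9]] [527.  74. 219.]
-5 [[358.1, 235.4], [363.6, 223.3]] [527.  74. 232.]
-20 [[358.3, 231.2], [363.8, 219.2]] [527.  74. 247.]
-30 [[358.4, 228.4], [363.9, 216.4]] [527.  74. 257.]
-40 [[358.6, 225.5], [364.1, 213.5]] [527.  74. 267.]
```

```bash
python3 -m crank '0 -.1 .1 0 0 0;0 0 .15 0 0 0;0 0 .15 0 0 0;0 0 .15 0 0 0;0 0 .15 0 0 0;0 0 .15 0 0 0;0 0 .12 0 0 0;0 0 .1 0 0 0;0 0 0 0 0 0;0 0 0 0 0 0'; python3 -m crank '0 .12 -.007 .05 0 0;0 .12 -.007 .05 0 0;0 .12 -.007 .05 0 0;0 .12 -.007 .05 0 0;0 .12 -.007 .05 0 0;0 .12 -.007 .05 0 0;0 .12 -.007 .05 0 0;0 .12 -.007 .05 0 0;0 0 0 0 0 0;0 0 0 0 0 0'
python3 - <<'E'
from h import *
a=ctrl.capture('wrist')[:,:,::-1];b=ctrl.capture('side')[170:320,310:430,::-1]
c=np.zeros((400,800,3),np.uint8);c[:,:480]=a[80:480,80:560];c[:,480:]=cv2.resize(b,(320,400),interpolation=2);cv2.imwrite('pics/m3.png',c)
E
```

```text
t: 9.2
ee_pos: [523.8, 54.7, 163.5]
tcp_rot: [-180.0, -0.0, -11.5]
ft_force: [-0.3, -0.1, 0.4]
opening: 51.6
t: 10.45
ee_pos: [512.6, -0.7, 157.1]
tcp_rot: [-157.1, -0.0, -11.4]
ft_force: [0.0, -1.1, -0.0]
opening: 51.3
```

View pics/m3.png

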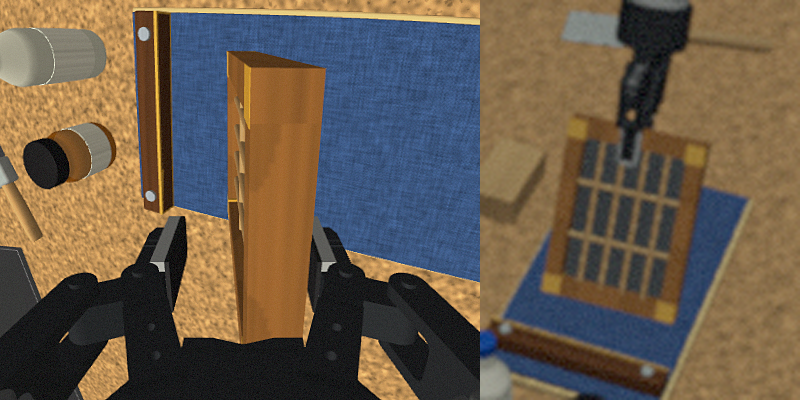

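The mould is tipped and resting on the lower finger, with the upper finger clear. I'll carry on along the arc.

```bash
python3 -m crank '0 .12 -.007 .05 0 0;0 .12 -.007 .05 0 0;0 .12 -.007 .05 0 0;0 .12 -.007 .05 0 0;0 .12 -.007 .05 0 0;0 .12 -.007 .05 0 0;0 .12 -.007 .05 0 0;0 .12 -.007 .05 0 0;0 .12 -.007 .05 0 0;0 0 0 0 0 0'; python3 -c "
from cell import ctrl;print(ctrl.get_obs()['q'].round(0))"
```

```text
t: 11.8
ee_pos: [501.0, -55.8, 122.3]
tcp_rot: [-131.3, 0.1, -11.5]
ft_force: [-0.2, -1.1, -0.9]
opening: 51.3
[ 58.  22. -27. 108. -37.  75. -54.]
```

```bash
python3 -m crank '0 .12 -.007 .05 0 0;0 .12 -.007 .05 0 0;0 .12 -.007 .05 0 0;0 .12 -.007 .05 0 0;0 .12 -.007 .05 0 0;0 .12 -.007 .05 0 0;0 .1 .01 0 0 0;0 .1 .01 0 0 0;0 .1 .01 0 0 0;0 0 0 0 0 0'
python3 - <<'E'
from h import *
a=ctrl.capture('wrist')[:,:,::-1];b=ctrl.capture('side')[170:320,310:430,::-1];o=ctrl.get_obs();print(o['q'].round(0))
r=R.from_euler('xyz',o['tcp_rot'],degrees=True);print('lower outer tip',o['ee_pos']+r.apply([0,40,-30]))
c=np.zeros((400,800,3),np.uint8);c[:,:480]=a[80:480,80:560];c[:,480:]=cv2.resize(b,(320,400),interpolation=2);cv2.imwrite('pics/m4.png',c)
E
```

```text
t: 13.05
ee_pos: [495.0, -86.2, 72.0]
tcp_rot: [-114.1, -0.0, -11.4]
ft_force: [0.3, 0.0, -1.7]
opening: 51.4
[ 64.  40. -25. 103. -40.  81. -42.]
lower outer tip [ 486.38614076 -129.05932551   48.12291169]
```

View pics/m4.png

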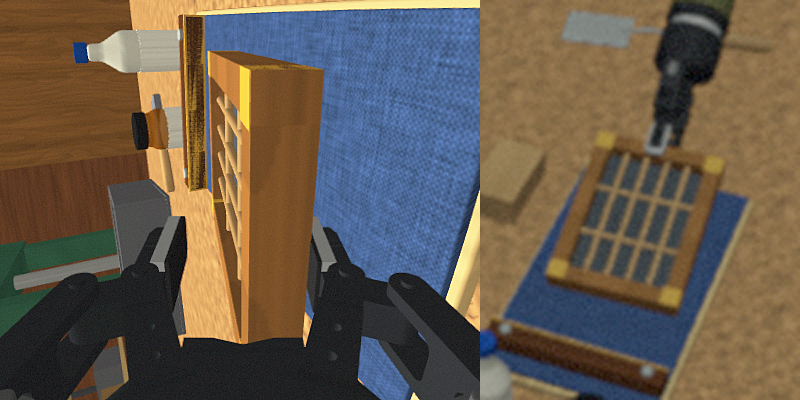

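```bash
python3 -m crank '0 .08 .01 0 0 0;0 .08 .01 0 0 0;0 .08 .01 0 0 0;0 .08 .01 0 0 0;0 .06 .01 0 0 0;0 .04 .01 0 0 0;0 0 0 0 0 0;0 0 0 0 0 0;0 0 0 0 0 0;0 0 0 0 0 0'
```

```text
t: 14.4
ee_pos: [493.5, -93.4, 47.6]
tcp_rot: [-114.1, -0.0, -11.5]
ft_force: [-0.1, 0.3, -2.7]
opening: 51.4
```

```bash
python3 -m crank '0 .02 0 0 0 0;0 .02 0 0 0 0;0 .02 0 0 0 0;0 .02 0 0 0 0;0 0 0 0 0 0;0 0 0 0 0 0;0 0 0 0 0 0;0 0 0 0 0 0;0 0 0 0 0 0;0 0 0 0 0 0'
```

```text
t: 15.65
ee_pos: [493.1, -95.4, 43.1]
tcp_rot: [-114.1, -0.0, -11.5]
ft_force: [-0.0, -0.1, -3.4]
opening: 51.2
```

```bash
python3 -m crank '0 .027 -.061 0 0 0;0 .027 -.061 0 0 0;0 .027 -.061 0 0 0;0 .027 -.061 0 0 0;0 .027 -.061 0 0 0;0 .027 -.061 0 0 0;0 .027 -.061 0 0 0;0 .027 -.061 0 0 0;0 .027 -.061 0 0 0;0 0 0 0 0 0'
python3 - <<'E'
from h import *
a=ctrl.capture('wrist')[:,:,::-1];b=ctrl.capture('side')[170:320,310:430,::-1]
c=np.zeros((400,800,3),np.uint8);c[:,:480]=a[80:480,80:560];c[:,480:]=cv2.resize(b,(320,400),interpolation=2);cv2.imwrite('pics/m5.png',c)
E
```

```text
t: 16.9
ee_pos: [486.0, -131.1, 43.2]
tcp_rot: [-114.1, -0.0, -11.5]
ft_force: [0.2, 0.7, -0.1]
opening: 51.5
```

View pics/m5.png

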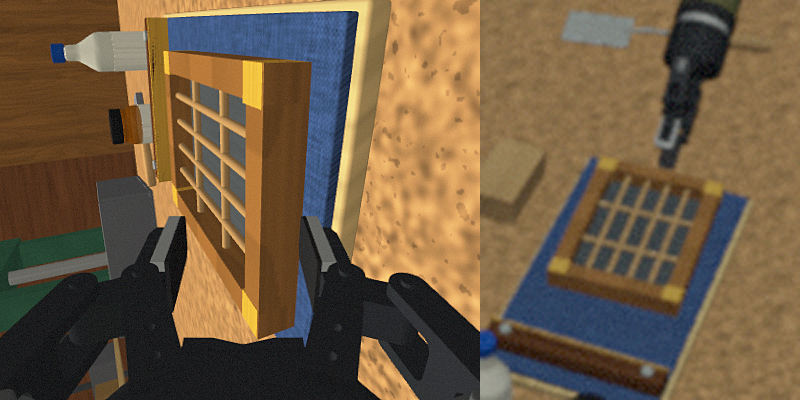

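The mould is lying flat and the hand is unloaded. I'll back off, bring the tool upright and turn the jaws across the board so both fingers can push the top edge.

```bash
python3 -m crank '0 0 -.4 0 0 0;0 0 -.4 0 0 0;0 0 -.4 0 0 0;0 0 0 -.164 0 0;0 0 0 -.164 0 0;0 0 0 -.164 0 0;0 0 0 -.164 0 0;0 0 0 -.164 0 0;0 0 0 -.164 0 0;0 0 0 -.164 0 0' 100; python3 -m crank '0 0 0 0 0 -.169;0 0 0 0 0 -.169;0 0 0 0 0 -.169;0 0 0 0 0 -.169;0 0 0 0 0 -.169;0 0 0 0 0 -.169;0 0 0 0 0 -.169;0 0 0 0 0 -.169;0 0 0 0 0 -.169;0 0 0 0 0 0'
python3 - <<'E'
from h import *
p=ctrl.camera_params('top');t=ctrl.capture('top')[:,:,::-1];cv2.imwrite('pics/t2.png',cv2.resize(t[228:338,250:400],(800,587),interpolation=2))
E
```

```text
t: 18.25
ee_pos: [473.2, -194.9, 73.8]
tcp_rot: [179.8, -0.1, -11.5]
ft_force: [-0.5, -0.3, -0.6]
opening: 85.5
t: 19.5
ee_pos: [472.6, -194.5, 72.6]
tcp_rot: [-180.0, -0.1, 75.6]
ft_force: [-0.8, 0.5, -0.3]
opening: 85.3
```

View pics/t2.png

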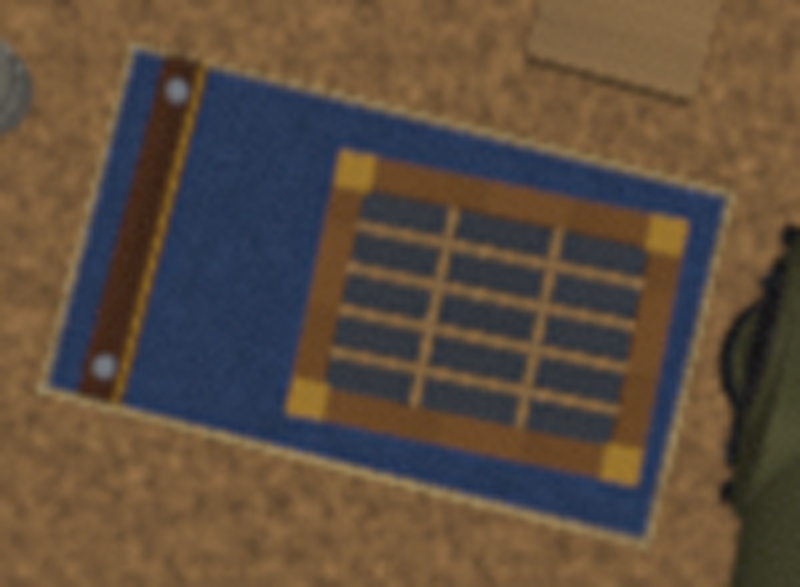

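```bash
cat >> h.py <<'E'
BO=np.array([518.8,5.2,0]);BR=R.from_euler('z',-14.4,degrees=True)
inb=lambda X:BR.inv().apply(np.atleast_2d(X)-BO)
E
python3 - <<'E'
from h import *
p=ctrl.camera_params('top');px=np.array([(340,148),(690,218),(640,487),(287,415)])*150/800+[249.6,227.6]
M=inb(plane(p,px,42));print(M.round(1),M.mean(0).round(1));d=M[0]-M[1]+M[3]-M[2];print(np.degrees(np.arctan2(-d[0],d[1])),inb(ctrl.get_obs()['ee_pos']).round(1))
E
```

```text
[[  71.3   45.6   42. ]
 [  81.1 -154.4   42. ]
 [ -71.2 -162.7   42. ]
 [ -80.6   37.4   42. ]] [  0.1 -58.5  42. ]
2.7616276171212917 [[   5.  -205.1   72.7]]
```

```bash
python3 -m crank '0 0 .2 0 0 0;0 0 .2 0 0 0;0 0 .2 0 0 0;0 0 .2 0 0 0;0 0 .2 0 0 0;0 0 .2 0 0 0;0 0 .14 0 0 0;0 0 0 0 0 0;.2 0 0 0 0 0;.15 0 0 0 0 0'; python3 -m crank '.1 0 0 0 0 0;.1 0 0 0 0 0;.1 0 0 0 0 0;.1 0 0 0 0 0;.1 0 0 0 0 0;.1 0 0 0 0 0;.1 0 0 0 0 0;0 0 0 0 0 0;0 0 0 0 0 0;0 0 0 0 0 0'; python3 -c "
from h import *
print(inb(ctrl.get_obs()['ee_pos']))"
```

```text
t: 20.8
ee_pos: [478.9, -173.4, -7.1]
tcp_rot: [179.9, -0.1, 75.7]
ft_force: [0.2, 0.5, 0.2]
opening: 85.3
t: 22.05
ee_pos: [488.5, -133.5, -7.7]
tcp_rot: [-180.0, -0.1, 75.7]
ft_force: [0.1, 0.4, 0.2]
opening: 85.7
[[   5.13612586 -141.85107612   -7.67591244]]
```

```bash
cat >> h.py <<'E'
def foot():
    p=ctrl.camera_params('top');t=ctrl.capture('top');h=cv2.cvtColor(t,cv2.COLOR_RGB2HSV);m=cv2.inRange(h,(100,100,40),(125,255,255))
    for x in(-55,-4,55):
        ys=np.arange(140,-60,-.5);u=proj(p,BR.apply(np.c_[np.full(len(ys),x),ys,np.full(len(ys),42)])+BO)
        v=cv2.remap(m,u[None,:,0].astype('f4'),u[None,:,1].astype('f4'),1)[0]>127
        b=ys[v];print(x,'blue from/to (in z=42 plane)',(b.max(),b.min()) if len(b) else None)
E
python3 -c "
from h import *
foot()"
```

```text
-55 blue from/to (in z=42 plane) (np.float64(126.5), np.float64(74.5))
-4 blue from/to (in z=42 plane) (np.float64(127.5), np.float64(73.5))
55 blue from/to (in z=42 plane) (np.float64(127.5), np.float64(73.0))
```

The mould is moving and has squared up: the foot is at board y ≈ 74, with about 56 mm left to the bar.

```bash
python3 -m crank '.1 0 0 0 0 0;.1 0 0 0 0 0;.1 0 0 0 0 0;.1 0 0 0 0 0;.1 0 0 0 0 0;.1 0 0 0 0 0;.1 0 0 0 0 0;.1 0 0 0 0 0;0 0 0 0 0 0;0 0 0 0 0 0'; python3 -c "
from h import *
foot();print(inb(ctrl.get_obs()['ee_pos']))"
```

```text
t: 23.35
ee_pos: [500.7, -86.9, -7.3]
tcp_rot: [180.0, -0.1, 75.7]
ft_force: [0.2, -1.0, 0.4]
opening: 85.4
-55 blue from/to (in z=42 plane) (np.float64(126.5), np.float64(121.0))
-4 blue from/to (in z=42 plane) (np.float64(127.5), np.float64(122.0))
55 blue from/to (in z=42 plane) (np.float64(127.5), np.float64(122.0))
[[  5.39276216 -93.94861409  -7.29825081]]
```

```bash
python3 -m crank '.02 0 0 0 0 0;.02 0 0 0 0 0;.02 0 0 0 0 0;.02 0 0 0 0 0;.02 0 0 0 0 0;0 0 0 0 0 0;0 0 0 0 0 0;0 0 0 0 0 0;0 0 0 0 0 0;0 0 0 0 0 0'; python3 -c "
from h import *
foot();print(inb(ctrl.get_obs()['ee_pos']))"
```

```text
t: 24.65
ee_pos: [502.0, -81.4, -7.4]
tcp_rot: [180.0, -0.1, 75.7]
ft_force: [-0.9, -2.1, 0.5]
opening: 85.4
-55 blue from/to (in z=42 plane) None
-4 blue from/to (in z=42 plane) None
55 blue from/to (in z=42 plane) None
[[  5.24996953 -88.06035604  -7.41417378]]
```

```bash
python3 -m crank '.01 0 0 0 0 0;.01 0 0 0 0 0;.01 0 0 0 0 0;0 0 0 0 0 0;0 0 0 0 0 0;0 0 0 0 0 0;0 0 0 0 0 0;0 0 0 0 0 0;0 0 0 0 0 0;0 0 0 0 0 0'
```

```text
t: 25.95
ee_pos: [502.3, -79.8, -7.4]
tcp_rot: [-180.0, -0.1, 75.7]
ft_force: [-1.0, -1.9, 2.0]
opening: 85.8
```

```bash
python3 -m crank '.01 0 0 0 0 0;.01 0 0 0 0 0;.01 0 0 0 0 0;0 0 0 0 0 0;0 0 0 0 0 0;0 0 0 0 0 0;0 0 0 0 0 0;0 0 0 0 0 0;0 0 0 0 0 0;0 0 0 0 0 0'
```

```text
t: 27.2
ee_pos: [502.8, -77.9, -7.5]
tcp_rot: [-180.0, -0.1, 75.7]
ft_force: [-0.3, -1.7, 1.7]
opening: 85.9
```

```bash
python3 -m crank '.01 0 0 0 0 0;.01 0 0 0 0 0;0 0 0 0 0 0;0 0 0 0 0 0;0 0 0 0 0 0;0 0 0 0 0 0;0 0 0 0 0 0;0 0 0 0 0 0;0 0 0 0 0 0;0 0 0 0 0 0'; python3 -m crank '.01 0 0 0 0 0;.01 0 0 0 0 0;0 0 0 0 0 0;0 0 0 0 0 0;0 0 0 0 0 0;0 0 0 0 0 0;0 0 0 0 0 0;0 0 0 0 0 0;0 0 0 0 0 0;0 0 0 0 0 0'
```

```text
t: 28.45
ee_pos: [503.0, -76.9, -7.5]
tcp_rot: [-180.0, -0.1, 75.7]
ft_force: [-1.3, -3.5, 2.4]
opening: 85.4
t: 29.7
ee_pos: [503.4, -75.5, -7.5]
tcp_rot: [-180.0, -0.1, 75.7]
ft_force: [0.2, -0.0, -0.4]
opening: 85.5
```

Run:
```python
from h import *
a=ctrl.capture('wrist')[:,:,::-1];b=ctrl.capture('side')[230:330,300:420,::-1];t=ctrl.capture('top')[228:338,250:400,::-1]
c=np.zeros((600,800,3),np.uint8);c[:300,:400]=cv2.resize(a,(400,300));c[:300,400:]=cv2.resize(b,(400,333),interpolation=2)[:300];c[300:,:]=cv2.resize(t,(800,587),interpolation=2)[20:320]
cv2.imwrite('pics/m6.png',c)
```

```text
(no output)
```

View pics/m6.png

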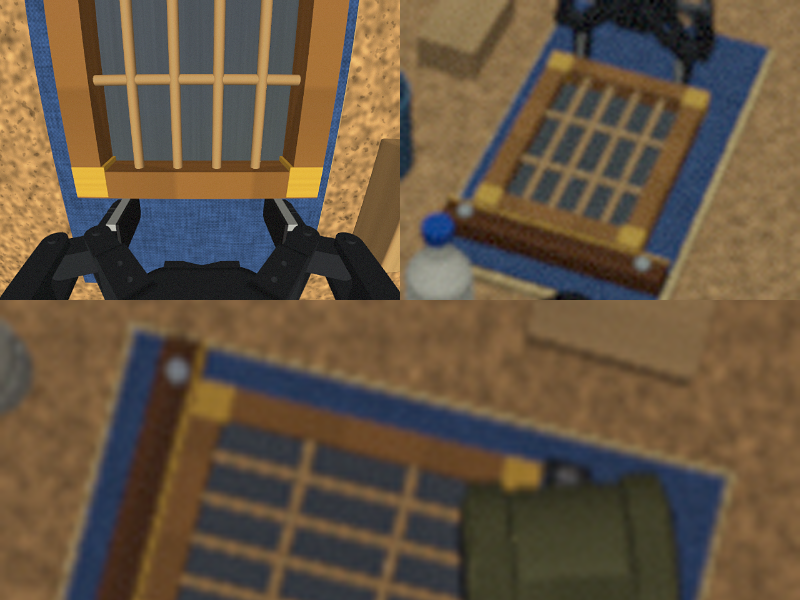

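The mould's foot is at or very near the bar and square to it. I'll creep on until the contact force rises.

```bash
python3 -m crank '.01 0 0 0 0 0;0 0 0 0 0 0;0 0 0 0 0 0;0 0 0 0 0 0;0 0 0 0 0 0;0 0 0 0 0 0;0 0 0 0 0 0;0 0 0 0 0 0;0 0 0 0 0 0;0 0 0 0 0 0'; python3 -m crank '.01 0 0 0 0 0;0 0 0 0 0 0;0 0 0 0 0 0;0 0 0 0 0 0;0 0 0 0 0 0;0 0 0 0 0 0;0 0 0 0 0 0;0 0 0 0 0 0;0 0 0 0 0 0;0 0 0 0 0 0'
```

```text
t: 31.1
ee_pos: [503.5, -75.1, -7.5]
tcp_rot: [-180.0, -0.1, 75.7]
ft_force: [-1.2, -2.1, -0.9]
opening: 85.1
t: 32.35
ee_pos: [503.5, -74.9, -7.5]
tcp_rot: [-180.0, -0.1, 75.7]
ft_force: [-1.4, -4.8, 0.2]
opening: 85.6
```

Run:
```python
from h import *
p=ctrl.camera_params('top');px=np.array([(690,218),(640,487)])
# current far-x top corner from m6: crop coords (545,485-300+20)=(545,205); near-bar corner (195,380-300+20)=(195,100)
px=np.array([(545,182),(195,80+20)])*150/800+[249.6,227.6];print(inb(plane(p,px,42)).round(1),inb(ctrl.get_obs()['ee_pos']))
```

```text
[[ 80.9 -70.6  42. ]
 [ 77.5 131.6  42. ]] [[  5.08253247 -81.35955625  -7.46612382]]
```

```bash
python3 -m crank '.01 0 0 0 0 0;0 0 0 0 0 0;.01 0 0 0 0 0;0 0 0 0 0 0;0 0 0 0 0 0;0 0 0 0 0 0;0 0 0 0 0 0;0 0 0 0 0 0;0 0 0 0 0 0;0 0 0 0 0 0'
```

```text
t: 33.6
ee_pos: [503.4, -74.8, -7.4]
tcp_rot: [-180.0, -0.0, 75.6]
ft_force: [-1.8, -7.3, 0.7]
opening: 85.6
```

The hand has stopped advancing and the force is up to 7.5 N, so the mould is seated against the bar. Next I back off and lift clear.

```bash
python3 -m crank '-.05 0 0 0 0 0;-.2 0 0 0 0 0;-.3 0 0 0 0 0;-.3 0 0 0 0 0;-.3 0 -.3 0 0 0;-.3 0 -.7 0 0 0;-.3 0 -.8 0 0 0;-.3 0 -.8 0 0 0;-.8 0 -.5 0 0 0;-.8 0 0 0 0 0'; python3 -m crank '-.8 0 0 0 0 0;-.8 0 0 0 0 0;-.8 0 0 0 0 0;0 0 0 0 0 0;0 0 0 0 0 0;0 0 0 0 0 0;0 0 0 0 0 0;0 0 0 0 0 0;0 0 0 0 0 0;0 0 0 0 0 0'
python3 - <<'E'
from h import *
foot()
p=ctrl.camera_params('top');t=ctrl.capture('top');h=cv2.cvtColor(t,cv2.COLOR_RGB2HSV)
felt=np.array([[-98,-173],[98,-173],[98,122],[-98,122]]);poly=proj(p,BR.apply(np.c_[felt,np.full(4,18)])+BO).astype(np.int32)
roi=np.zeros((480,640),np.uint8);cv2.fillPoly(roi,[poly],255)
m=roi&~cv2.inRange(h,(100,90,30),(125,255,255));m=cv2.morphologyEx(m,cv2.MORPH_OPEN,np.ones((3,3)))
c=max(cv2.findContours(m,0,2)[0],key=cv2.contourArea);r=cv2.boxPoints(cv2.minAreaRect(c));M=inb(plane(p,r,42));print(M.round(1),M.mean(0).round(1))
# bystanders: frame difference away from board/arm
d=cv2.absdiff(cv2.imread('pics/top0.png'),t[:,:,::-1].copy()).max(2)>60
for n,(x,y) in dict(jar=(236,278),bottle=(244,243),mug=(311,212),block=(367,233),brush=(171,285),spat=(474,270)).items(): print(n,d[y-12:y+12,x-12:x+12].sum())
E
```

```text
t: 34.85
ee_pos: [451.8, -287.7, 181.9]
tcp_rot: [179.6, 0.0, 75.8]
ft_force: [0.2, 0.1, -1.0]
opening: 85.4
t: 36.1
ee_pos: [414.1, -425.4, 177.9]
tcp_rot: [-180.0, -0.1, 75.7]
ft_force: [0.6, -0.2, 0.1]
opening: 85.5
-55 blue from/to (in z=42 plane) None
-4 blue from/to (in z=42 plane) None
55 blue from/to (in z=42 plane) None
[[-74.6 122.1  42. ]
 [ 82.1 123.6  42. ]
 [ 82.4 -72.2  42. ]
 [-73.5 -71.9  42. ]] [ 4.1 25.4 42. ]
jar 0
bottle 0
mug 0
block 0
brush 0
spat 0
```

```bash
python3 -c "
from cell import ctrl
print(ctrl.hand_in())"
```

```text
the job is handed in; nothing more can be done
None
```

The mould is lying mesh down on the felt with its foot against the stop bar, and I handed the job in at about 36 s; no verdict was given.

I tipped the mould with one finger on each side of its top edge and no pinching. The lower finger eased it down before I drew it out, dropping the last bit from an estimated 15–20 mm. Both fingertips then pushed it along the felt until the hand stopped advancing at about 7.5 N. After that I backed the hand off and lifted it clear.

**Last checks (top camera and force sensor, after retreating):**
- **Position:** the mould's top edge is at board y ≈ -72 mm, so its foot is at about 128–130 mm (bar face 130 mm). No felt shows between foot and bar.
- **Squareness and centring:** it is square to the bar within about 0.5° and about 4 mm off the bar's middle.
- **Hand and bystanders:** the hand feels no load, and the bystanders show no change from the first picture.

**What disagreed:**
- **Fingertip position:** `ctrl.nose_length` puts the fingertips 8 mm ahead of the TCP, but the pictures put them about 30 mm behind it. My first sweep therefore passed over the mould without touching it, and I redid it using the position seen in the pictures.
- **Force reading:** during the final creep the force fell to zero once, probably stick-slip, before rising steadily at the bar.

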